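# Seat the filter cell on the egg-candling light port and hold it home

### The arm

A 6-joint arm with a two-finger parallel gripper is mounted at the origin on a cart in front of the work surface, level with it; the furniture and walls round the work are solid. World frame = base frame: x ahead of the robot, y to its left, z up, the work surface at z = 0. Lengths are in m, angles in rad, forces in N, time in s.
With the tool pointing down it reaches from about 0.275 to 0.875 m from the base axis. Payload 12.5 kg.
Tool frame: the origin (TCP) lies between the finger pads; the fingertips stand 11 mm ahead of it and the grasp point (between the pads) lies 8 mm behind it; y points along the fingers, z is the direction in which the jaws open and shut, and the axes are right-handed (so a half turn about y gives the same grasp; the last joint's range is limited). The gripper opens to 85 mm and grips with 20 to 120 N. Pads are 22 mm wide; open, the fingers measure 114 mm over their backs; the gripper's body (76 mm by 85 mm) begins 54 mm behind the grasp point. The pads swing forward as they close: fully open they stand 13 mm farther back than shut.
Start: joints at [-1.218, 0.351, 1.652, -0, 1.139, -0.085], TCP at [0.233, -0.498, 0.242] pointing down, gripper open.
Joint ranges: [-2.75, 2.75], [-0.79, 2.1], [0.01, 2.65], [-1.57, 4.71], [0.07, 3.14], [-2.87, 2.87]. Speed limits (rad/s): [2.22, 2.22, 2.79, 3.14, 3.14, 3.14].

### API

Orientations are given as a rotation vector (axis times angle).
In Python, from station import robot gives the robot as it stands. The module is installed in compiled form; this text tells all that it offers.
- The arm moves only by the shell command python3 -m crank 'ROWS' [FORCE]. ROWS is JSON, a list of rows, each an object of numbers: "x", "y", "z": the shift along the tool's x, y, z in m; "rx", "ry", "rz": the turn, a rotation vector about the tool's x, y, z in rad; "hand": the closure, from 0 (fully open) to 1 (shut). A call has 1 to 5 rows; each row shifts and turns the commanded pose from where the row before left it, along the tool's axes as they then stand; what a row does not reach is not made up. A row lasts 1/12 s, in which the tool goes at most 41.7 mm and 7.16 degrees, less where a joint would pass 70% of its speed; a pose out of reach is approached as far as the arm can. A call is refused whole if a number of a shift passes 0.0417 or a number of a turn 0.125, either way. A call with a gripper value outside its range is refused whole. The fingers move at their own pace and stop on an object; FORCE is the grip in N (left out, the last holds). Time passes only in rows, so rows that do not move let the fingers close. It gives the time, the measured TCP pose, the force and the opening at its end, in the units of the state.
- robot.get_state(): the state, without advancing time (a new reading comes with each control period).
- robot.grab_frame(name): name is "scene" or "side" or "wrist"; returns a dict with "image" (400x640x3 uint8, red, green, blue), "depth" (400x640 float32, m along the optical axis (not along the pixel's ray), 0 where there is no reading), "K" (3x3 intrinsics, pixels), "distortion" ([k1, k2, p1, p2, k3] as OpenCV has them; the pictures are not rectified), "rvec" (rotation vector, rad) and "tvec" (3), from world to camera coordinates, as OpenCV has them; the wrist camera has in their place "tool_from_camera" (4x4, takes a point from camera to tool coordinates, whose origin is the TCP and whose axes are the tool frame's). Camera axes: x right, y down, z forward; pixel columns grow to the right and rows downward; lengths in m; the calibration is good to about 2 mm. A picture is of the moment at which its call begins: read the wrist's pose just before it.
- robot.finish_job(): hands the job in, once; it reports no verdict.
Trained networks look in a picture, given as the dict that the camera call returned (one of the last four; its "shot" number tells which), for a name from the list of things; names that differ only in an ending like _2 or _b are one class to them, and where a whole thing is asked for, a point or a joint stands for the part that bears it (a point fixed in the world has none). Each returns a list of dicts, best first, with "p" (0 to 1); they miss things now and then, are a little off and sometimes report something else, mostly with a low value. They report only what shows in the picture. A call takes as long as a camera call.
- robot.search_frame(picture, thing): "extent" ([centre column, centre row, width, height] in pixels, round what is visible of it).
- robot.outline_of(picture, thing): "mask" (400x640 bool, what is visible of it) and "extent" ([centre column, centre row, width, height] in pixels, round what is visible of it).
- robot.mark_of(picture, thing): "centre" ([column, row] in pixels: a listed point, or the origin of a listed thing).
The state is a dict: "time_s": time; "joints": joint angles; "qvel": joint speeds; "joint_efforts": joint torques, N m; "position": TCP position; "tcp_rot": TCP orientation; "force": force on the tool from outside, world axes, zero at the start; "ft_torque": the same for the moment, N m; "finger_gap": finger opening in m.
Only numpy, scipy, OpenCV 4.12 (cv2) and the standard library are available. Lean on these libraries where they do the work, as an engineer would, in place of code of your own. Each camera call takes 0.05 s, during which the arm holds its last target.

### The job

Pull the orange transport lock away from the knurled collar, all the way to its end stop. Then, without taking it off the port, turn the collar (less than a quarter turn clockwise from above will do) until the hidden keyways inside it drop over the pins, and push it down fully home against its springs. Finish while still holding the collar pressed home, so that a colleague can tighten the clamp screw, and leave the vial, foam cup, stopper and petri dish alone.

Things in the scene. Friction and masses are not known exactly. Their poses are not given: they have to be found in the camera images.
- port: Light port, fixed to the bench: grey plate 90 mm (x) by 200 mm (y), 22 mm thick, with an upright round column, 52 mm across, that carries the collar. Origin: on the bench under the column's axis, z up; the plate runs from y = -45 to +155 mm. +y points from the column to the transport lock.
- ledge (a point): Centre of the ledge on top of the column, 50 mm above the bench; the collar's rim stands on it when home. Three sprung plungers stick 5 mm out of it: they push the rim up with 3.5 N in all 5 mm above home, 6.6 N at home, and lift the collar again when it is let go.
- nose_top (a point): Centre of the top of the 34 mm thick nose that goes on up from the ledge inside the collar, 79.5 mm above the bench. Three radial pins, 5 mm wide, stand out of the nose at 120 degrees to one another; the collar hides them and their angle differs every time.
- lock_grip (a point): Middle of the transport lock's orange upright grip: 16 mm wide (port x), 22 mm long (port y), 62 to 98 mm above the bench, 80 mm from the collar's axis at joint value 0. It slides along the port's +y, away from the collar. Its steel tongue (12 mm wide, 54 to 60 mm above the bench) reaches under the collar's rim at the start and keeps it from going down.
- lock (a joint): How far the transport lock has been pulled (m): 0 = tongue fully under the collar, 0.035 = end stop, tongue clear. It starts at 0 to 0.005, needs about 2 N to slide and stays where it is left.
- collar: Filter cell: loose knurled dark steel collar, 56 mm in diameter, 37 mm high, 0.15 kg, closed on top by a dark amber window. Origin: centre of its lower rim, z up along the turning axis. About 1 mm of sideways play. At the start it rests on the pins, rim 61 mm above the bench. Grip it by the knurled side, free all round down to the plate (22 mm above the bench) once the lock is pulled back.
- keyways (a point): Centre of the collar's inner ridge with its three hidden keyways, 16.5 mm above the lower rim. They meet the pins after 25 to 85 degrees of clockwise turning (from above), each over about 14 degrees; elsewhere the collar rests on the pins and cannot go down. There it goes down 11 mm: 6 mm freely, then 5 mm against the springs, to home (rim 50 mm above the bench).
- vial: Glass vial, 23 mm in diameter, 62 mm high, standing beside the port; bystander. Origin: centre of its underside.
- foam_cup: Grey foam egg cup, 54 x 54 x 34 mm, behind the port; bystander. Origin: centre of its underside.
- stopper: Dark red rubber stopper, 26 mm in diameter, 24 mm high, in front of the port; bystander. Origin: centre of its underside.
- petri: Petri dish, 61 mm in diameter, 15 mm high; bystander. Origin: centre of its underside.

How it is judged:
On the way, in this order (a step that is already met when the one before it is completed fails the run):
1. the transport lock is pulled to its end stop (value of joint lock above 0.0325 m), for 0.2 s.
2. the keyways have dropped over the pins (z of collar in the frame of port below 0.0565 m and angle between collar's own z axis and vertical below 0.08 rad), for 0.1 s.
At the end, for the whole second after the job is handed in: The program ends with the fingers still on the collar (more than 2 N), the collar at rest on the port (axis within 3 mm, upright within 0.06 rad) with its rim no more than 1.5 mm above the ledge, and the lock within 2.5 mm of its end stop (value of joint lock above 0.0325 m and z of collar in the frame of port below 0.0515 m and horizontal distance between collar and port below 0.003 m and angle between collar's own z axis and vertical below 0.06 rad and linear speed of collar below 0.02 m/s and contact force between the fingers and collar above 2 N); the arm keeps its last pose, push and grip.
It fails at once if the collar is taken off the port (z of collar in the frame of port above 0.076 m).
It fails at once if a bystander is pushed away or knocked over (distance of any of vial, foam_cup, stopper, petri from where it was at the start of the episode above 0.02 m or angle between vial's own z axis and vertical above 0.6 rad).
It also fails if it takes over 42 s, if anything falls off the work surface, if the arm or the gripper's body presses on something with over 40 N, if the wrist force passes 120 N, or if a joint passes its speed limit or range.

## Working session

There is one attempt and no reset: what is moved stays moved. The work goes in short steps, Python scripts to look and compute and a shell command to move; the robot and the scene stay as the last step left them, time stands still between calls to the robot, and variables do not carry over. Pictures are saved under pics/ and viewed, and the job is handed in when it is done.

```bash
mkdir -p pics
cat > h.py <<'E'
import numpy as np, cv2
from scipy.spatial.transform import Rotation as R
from station import robot
def save(f,name): cv2.imwrite('pics/'+name+'.png', f['image'][:,:,::-1])
def cam2world(f,st=None):
    T=np.eye(4)
    if 'rvec' in f and f['rvec'] is not None:
        Rm=R.from_rotvec(np.ravel(f['rvec'])).as_matrix(); t=np.ravel(f['tvec'])
        T[:3,:3]=Rm.T; T[:3,3]=-Rm.T@t
    else:
        W=np.eye(4); W[:3,:3]=R.from_rotvec(st['tcp_rot']).as_matrix(); W[:3,3]=st['position']
        T=W@np.array(f['tool_from_camera'])
    return T
def ray(f,px,st=None):
    T=cam2world(f,st)
    u=cv2.undistortPoints(np.array([[px]],float),np.array(f['K']),np.array(f['distortion']))[0,0]
    return T[:3,3], T[:3,:3]@np.array([u[0],u[1],1])
def atz(f,px,z,st=None):
    o,d=ray(f,px,st); return o+d*(z-o[2])/d[2]
def cloud(f,mask,st=None):
    ys,xs=np.nonzero(mask&(f['depth']>0)); T=cam2world(f,st)
    u=cv2.undistortPoints(np.stack([xs,ys],1).astype(float)[:,None],np.array(f['K']),np.array(f['distortion']))[:,0]
    d=f['depth'][ys,xs]; P=np.c_[u*d[:,None],d]
    return P@T[:3,:3].T+T[:3,3]
E
python3 - <<'E'
from h import *
st=robot.get_state(); print(st)
for c in ['scene','side','wrist']:
    f=robot.grab_frame(c); save(f,c+'0')
    for t in ['nose_top','ledge','lock_grip','collar','keyways','port','vial','foam_cup','stopper','petri']:
        m=robot.mark_of(f,t); print(c,t,[(np.round(a['centre'],1),round(a['p'],2)) for a in m[:2]])
    for t in ['collar','lock_grip']:
        m=robot.outline_of(f,t)
        if m:
            P=cloud(f,m[0]['mask'],st); print(c,t,m[0]['p'],len(P),np.percentile(P,[2,50,98],axis=0).round(3).tolist() if len(P) else '')
E
```

```text
{'time_s': 0.0, 'joints': array([-1.21760307e+00,  3.51262990e-01,  1.65243117e+00,  2.91472274e-05,
        1.13912867e+00, -8.46009780e-02]), 'qvel': array([-2.63056690e-04, -1.10002256e-03,  5.71305885e-04,  7.84253933e-04,
        6.40711220e-04, -3.66064316e-05]), 'joint_efforts': array([ 3.18840939e-04, -5.06099081e+01, -2.91411352e+01, -3.20895617e-05,
        4.47881408e-03,  5.67114888e-07]), 'position': array([ 0.23308331, -0.49780624,  0.24174108]), 'tcp_rot': array([-0.44041284,  1.98038995, -1.97791101]), 'force': array([-0.72049214,  0.13483983,  0.42291663]), 'ft_torque': array([ 0.0450875 , -0.00494011, -0.01072088]), 'finger_gap': 0.08569291334950942}
scene nose_top [(array([340.5, 237.4]), 0.23)]
scene ledge [(array([310.7, 239.3]), 0.89), (array([279.4, 245.3]), 0.32)]
scene lock_grip [(array([281.7, 245.7]), 0.94)]
scene collar [(array([310.2, 235.8]), 0.8)]
scene keyways [(array([310.7, 227.8]), 0.86), (array([278.8, 246. ]), 0.36)]
scene port [(array([310.5, 269.1]), 0.64)]
scene vial [(array([338.8, 238.2]), 0.78)]
scene foam_cup [(array([268.5, 241.9]), 0.74)]
[... 524 characters left out ...]
de keyways [(array([286. , 192.1]), 0.75), (array([286.5, 191.3]), 0.26)]
side port [(array([284.8, 226.4]), 0.77)]
side vial [(array([312.8, 253.7]), 0.57)]
side foam_cup [(array([352. , 227.3]), 0.94)]
side stopper [(array([285.8, 192.6]), 0.74), (array([226.7, 249.1]), 0.65)]
side petri [(array([368.6, 254. ]), 0.58), (array([285.1, 204.6]), 0.35)]
side collar 0.82 663 [[0.521, -0.015, 0.065], [0.545, -0.007, 0.09], [0.571, 0.034, 0.099]]
side lock_grip 0.65 134 [[0.534, 0.082, 0.0], [0.541, 0.088, 0.089], [0.588, 0.317, 0.099]]
wrist nose_top []
wrist ledge []
wrist lock_grip []
wrist collar []
wrist keyways []
wrist port []
wrist vial []
wrist foam_cup []
wrist stopper []
wrist petri []
```

View pics/scene0.png

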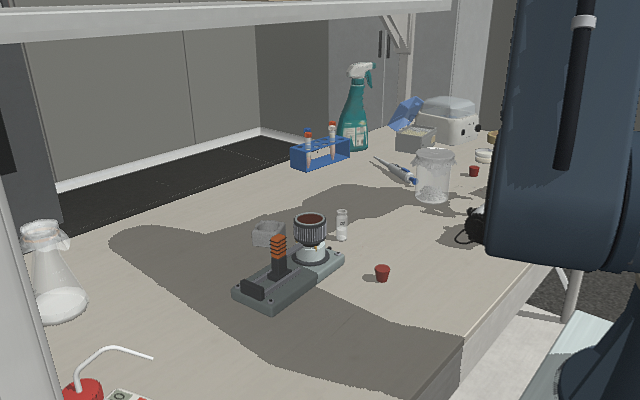

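View pics/side0.png

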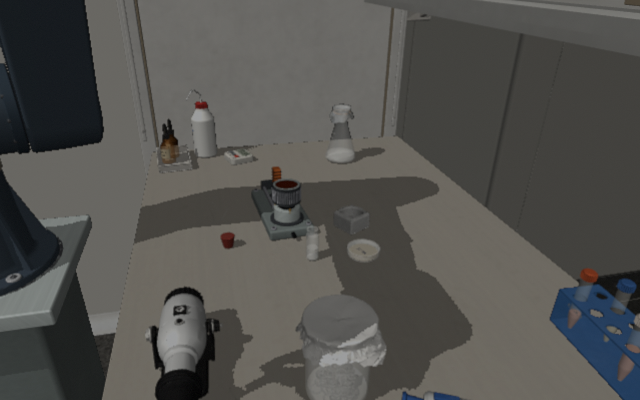

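Run:
```python
from h import *
f=robot.grab_frame('scene'); g=robot.grab_frame('side')
for n,F in(('scene',f),('side',g)): print(n,cam2world(F)[:3,3].round(3))
for n,F,px,z in[('collar sc',f,(310.2,235.8),.061),('key sc',f,(310.7,227.8),.0775),('lock sc',f,(281.7,245.7),.08),('port sc',f,(310.5,269.1),0),('ledge',f,(310.7,239.3),.05),
 ('collar sd',g,(283.8,199.8),.061),('key sd',g,(286,192.1),.0775),('lock sd',g,(224.1,248.7),.08),('port sd',g,(284.8,226.4),0),('ledge sd',g,(284,203.9),.05),
 ('vial sc',f,(338.8,238.2),0),('foam sc',f,(268.5,241.9),0),('stop sc',f,(381.4,279.6),0),('vial sd',g,(312.8,253.7),0),('foam sd',g,(352,227.3),0),('petri sd',g,(368.6,254),0)]:
  print(n,atz(F,px,z).round(4))
for F,n in((f,'sc'),(g,'sd')):
  for t in ['collar','lock_grip']:
    m=robot.outline_of(F,t)
    for a in m:
      P=cloud(F,a['mask']); 
      top=P[(P[:,2]>.090)&(P[:,2]<.103)]
      print(n,t,a['p'],a['extent'],len(top), top.min(0).round(3),np.median(top,0).round(3),top.max(0).round(3))
st=robot.get_state(); M=R.from_rotvec(st['tcp_rot']).as_matrix(); print(M.round(3))
```

```text
scene [0.038 0.577 0.457]
side [ 0.406 -0.791  0.467]
collar sc [0.5479 0.0113 0.061 ]
key sc [0.5459 0.0119 0.0775]
lock sc [0.536  0.0932 0.08  ]
port sc [0.5411 0.0198 0.    ]
ledge [0.5525 0.0051 0.05  ]
collar sd [0.5438 0.0171 0.061 ]
key sd [0.5484 0.0168 0.0775]
lock sd [ 0.4167 -0.1694  0.08  ]
port sd [0.5448 0.0177 0.    ]
ledge sd [0.5446 0.0207 0.05  ]
vial sc [ 0.5754 -0.1043  0.    ]
foam sc [ 0.6728 -0.0039  0.    ]
stop sc [ 0.4249 -0.032   0.    ]
vial sd [ 0.577  -0.0937 -0.    ]
foam sd [ 0.6779 -0.0154  0.    ]
petri sd [ 0.6776 -0.1172  0.    ]
sc collar 0.8 [309.9, 226.3, 31.9, 34.3] 451 [ 0.517 -0.01   0.09 ] [0.544 0.018 0.095] [0.573 0.043 0.099]
sc lock_grip 0.71 [285.8, 259.1, 38.5, 49.7] 116 [0.532 0.087 0.09 ] [0.537 0.101 0.096] [0.548 0.11  0.098]
sd collar 0.71 [285.2, 193.2, 28.9, 31.9] 369 [ 0.519 -0.017  0.09 ] [0.547 0.007 0.096] [0.575 0.041 0.1  ]
sd lock_grip 0.5 [275.6, 176.3, 10.1, 12.8] 53 [0.534 0.084 0.09 ] [0.541 0.088 0.097] [0.55  0.104 0.1  ]
[[-0.906 -0.     0.424]
 [-0.424  0.    -0.906]
 [ 0.    -1.    -0.   ]]
```

```bash
python3 -m crank '[{"x":-0.032,"z":-0.0225,"y":-0.012},{"x":-0.032,"z":-0.0225,"y":-0.012},{"x":-0.032,"z":-0.0225,"y":-0.012},{"x":-0.032,"z":-0.0225,"y":-0.012},{"x":-0.032,"z":-0.0225,"y":-0.012}]' 30
python3 -m crank '[{"x":-0.034,"z":-0.024},{"x":-0.034,"z":-0.024},{"x":-0.034,"z":-0.024},{"x":-0.034,"z":-0.024},{"x":-0.034,"z":-0.024}]'
python3 -m crank '[{"x":-0.034,"z":-0.024},{"x":-0.034,"z":-0.024},{"x":-0.034,"z":-0.024},{"x":-0.034,"z":-0.024},{"ry":-0.125}]'
python3 -m crank '[{"ry":-0.124},{"ry":-0.124},{"ry":-0.124},{"ry":-0.124},{"ry":-0.124}]'
python3 -m crank '[{"ry":-0.124},{"ry":-0.124},{"ry":-0.124},{"x":0.0}]'
python3 - <<'E'
from h import *
st=robot.get_state(); print(st['time_s'],st['position'],st['joints']); print(R.from_rotvec(st['tcp_rot']).as_matrix().round(3))
f=robot.grab_frame('wrist'); save(f,'w1')
for t in ['ledge','lock_grip','collar','keyways','port']:
    m=robot.mark_of(f,t); print(t,[(np.round(a['centre'],1),round(a['p'],2)) for a in m[:2]])
for t in ['collar','lock_grip']:
    for a in robot.outline_of(f,t)[:1]:
        P=cloud(f,a['mask'],st); top=P[(P[:,2]>.090)&(P[:,2]<.106)]
        print(t,a['p'],a['extent'],len(P),len(top), np.percentile(top,[1,50,99],axis=0).round(4))
E
```

```text
2.25 [ 0.23318068 -0.49812023  0.24227668] [-1.21762028e+00  3.50740989e-01  1.65177481e+00 -4.76004126e-06
  1.13909924e+00 -8.46092383e-02]
[[-0.906 -0.     0.424]
 [-0.424  0.    -0.906]
 [ 0.    -1.    -0.   ]]
ledge []
lock_grip []
collar []
keyways []
port []invalid input at $[0]: expected keys x, y, z, rx, ry, rz, hand
invalid input at $[0]: expected keys x, y, z, rx, ry, rz, hand
invalid input at $[0]: expected keys x, y, z, rx, ry, rz, hand
invalid input at $[0]: expected keys x, y, z, rx, ry, rz, hand
invalid input at $[0]: expected keys x, y, z, rx, ry, rz, hand
```

View pics/w1.png

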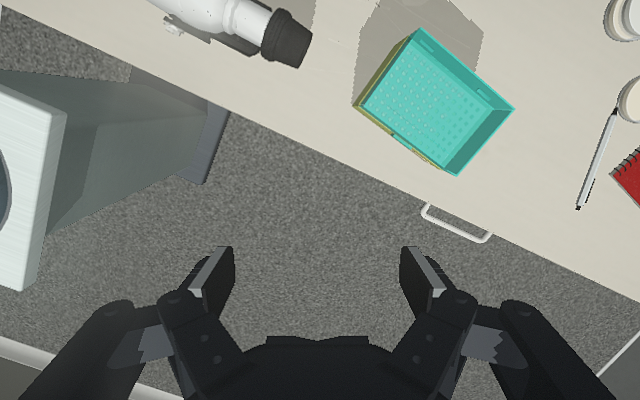

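```bash
python3 -m crank '[{"x":-0.034,"y":-0.012,"z":-0.0198,"rx":0,"ry":0,"rz":0,"hand":0},{"x":-0.034,"y":-0.012,"z":-0.0198,"rx":0,"ry":0,"rz":0,"hand":0},{"x":-0.034,"y":-0.012,"z":-0.0198,"rx":0,"ry":0,"rz":0,"hand":0},{"x":-0.034,"y":-0.012,"z":-0.0198,"rx":0,"ry":0,"rz":0,"hand":0},{"x":-0.034,"y":-0.012,"z":-0.0198,"rx":0,"ry":0,"rz":0,"hand":0}]' 30
python3 -m crank '[{"x":-0.034,"y":0,"z":-0.0198,"rx":0,"ry":0,"rz":0,"hand":0},{"x":-0.034,"y":0,"z":-0.0198,"rx":0,"ry":0,"rz":0,"hand":0},{"x":-0.034,"y":0,"z":-0.0198,"rx":0,"ry":0,"rz":0,"hand":0},{"x":-0.034,"y":0,"z":-0.0198,"rx":0,"ry":0,"rz":0,"hand":0},{"x":-0.034,"y":0,"z":-0.0198,"rx":0,"ry":0,"rz":0,"hand":0}]'
python3 -m crank '[{"x":-0.034,"y":0,"z":-0.0198,"rx":0,"ry":0,"rz":0,"hand":0},{"x":-0.034,"y":0,"z":-0.0198,"rx":0,"ry":0,"rz":0,"hand":0},{"x":-0.034,"y":0,"z":-0.0198,"rx":0,"ry":0,"rz":0,"hand":0},{"x":-0.034,"y":0,"z":-0.0198,"rx":0,"ry":0,"rz":0,"hand":0},{"x":0,"y":0,"z":0,"rx":0,"ry":-0.124,"rz":0,"hand":0}]'
python3 -m crank '[{"x":0,"y":0,"z":0,"rx":0,"ry":-0.124,"rz":0,"hand":0},{"x":0,"y":0,"z":0,"rx":0,"ry":-0.124,"rz":0,"hand":0},{"x":0,"y":0,"z":0,"rx":0,"ry":-0.124,"rz":0,"hand":0},{"x":0,"y":0,"z":0,"rx":0,"ry":-0.124,"rz":0,"hand":0},{"x":0,"y":0,"z":0,"rx":0,"ry":-0.124,"rz":0,"hand":0}]'
python3 -m crank '[{"x":0,"y":0,"z":0,"rx":0,"ry":-0.124,"rz":0,"hand":0},{"x":0,"y":0,"z":0,"rx":0,"ry":-0.124,"rz":0,"hand":0},{"x":0,"y":0,"z":0,"rx":0,"ry":-0.124,"rz":0,"hand":0},{"x":0,"y":0,"z":0,"rx":0,"ry":0,"rz":0,"hand":0}]'
python3 - <<'E'
from h import *
st=robot.get_state(); print(st['time_s'],st['position'],st['joints']); print(R.from_rotvec(st['tcp_rot']).as_matrix().round(3))
f=robot.grab_frame('wrist'); save(f,'w1b')
np.savez('w1b.npz',**{k:v for k,v in f.items()},pos=st['position'],rot=st['tcp_rot'])
for t in ['lock_grip','keyways']:
    m=robot.mark_of(f,t); print(t,[(np.round(a['centre'],1),round(a['p'],2)) for a in m[:2]])
for t in ['collar','lock_grip']:
    for a in robot.outline_of(f,t)[:1]:
        P=cloud(f,a['mask'],st); top=P[(P[:,2]>.090)&(P[:,2]<.106)]
        print(t,a['p'],a['extent'],len(P),len(top), np.percentile(top,[1,50,99],axis=0).round(4))
E
```

```text
time_s: 3.07
position: [0.3458, -0.3347, 0.303]
tcp_rot: [-0.44, 1.979, -1.98]
force: [0.8, -0.3, -0.1]
finger_gap: 0.0851
time_s: 3.48
position: [0.4579, -0.1728, 0.3026]
tcp_rot: [-0.44, 1.979, -1.979]
force: [0.6, -0.8, -0.5]
finger_gap: 0.0855
time_s: 3.9
position: [0.5492, -0.0405, 0.302]
tcp_rot: [-0.546, 1.905, -1.903]
force: [0.3, 0.5, 0.1]
finger_gap: 0.0855
time_s: 4.32
position: [0.5468, -0.0452, 0.3022]
tcp_rot: [-1.003, 1.485, -1.485]
force: [-0.3, -0.1, 0.1]
finger_gap: 0.0852
time_s: 4.65
position: [0.5468, -0.0452, 0.3023]
tcp_rot: [-1.204, 1.218, -1.217]
force: [0.3, 0.1, -0.8]
finger_gap: 0.0854
4.65 [ 0.54676923 -0.0452466   0.30229085] [-1.67435010e-01  2.93055032e-01  1.57964391e+00  3.01671425e-05
  1.26891243e+00 -1.56192461e-01]
[[-0.011 -0.     1.   ]
 [-1.     0.    -0.011]
 [-0.    -1.    -0.   ]]
lock_grip [(array([310.3,  44.5]), 0.73)]
keyways [(array([313.4, 118.4]), 0.88), (array([388.9, 202.4]), 0.74)]
collar 0.63 [315.6, 120.9, 48.4, 53.0] 1909 1874 [[ 0.5207 -0.0111  0.0923]
 [ 0.5471  0.015   0.0946]
 [ 0.5726  0.0403  0.098 ]]
lock_grip 0.92 [310.8, 63.5, 20.8, 62.5] 934 358 [[0.5331 0.0857 0.0916]
 [0.5408 0.0961 0.0963]
 [0.5491 0.1078 0.0984]]
```

View pics/w1b.png

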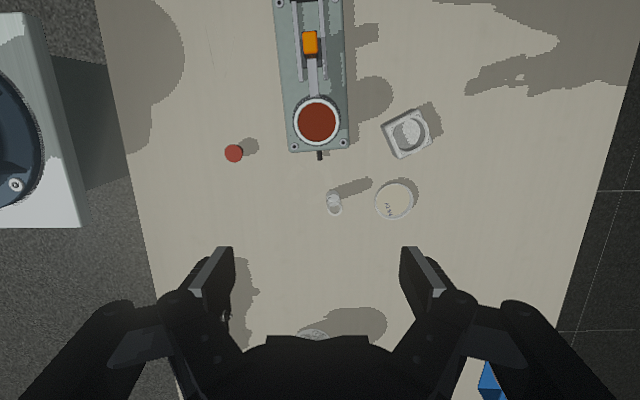

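```bash
python3 -m crank '[{"x":-0.0286,"y":0.03,"z":-0.0016,"rx":0,"ry":0,"rz":0,"hand":0},{"x":-0.0284,"y":0.03,"z":-0.0015,"rx":0,"ry":0,"rz":0,"hand":0},{"x":-0.0284,"y":0.03,"z":-0.0015,"rx":0,"ry":0,"rz":0,"hand":0},{"x":-0.0284,"y":0.03,"z":-0.0015,"rx":0,"ry":0,"rz":0,"hand":0},{"x":-0.0284,"y":0.03,"z":-0.0015,"rx":0,"ry":0,"rz":0,"hand":0}]'
python3 -m crank '[{"x":0,"y":0.025,"z":0,"rx":0,"ry":-0.08,"rz":0,"hand":0},{"x":0,"y":0.025,"z":0,"rx":0,"ry":0,"rz":0,"hand":0},{"x":0,"y":0.025,"z":0,"rx":0,"ry":0,"rz":0,"hand":0},{"x":0,"y":0,"z":0,"rx":0,"ry":0,"rz":0,"hand":0}]'
python3 - <<'E'
from h import *
st=robot.get_state(); print(st['position']); print(R.from_rotvec(st['tcp_rot']).as_matrix().round(3))
f=robot.grab_frame('wrist'); save(f,'w2')
E
```

```text
time_s: 5.32
position: [0.5414, 0.0983, 0.1512]
tcp_rot: [-1.199, 1.223, -1.224]
force: [0.9, -0.6, 0.2]
finger_gap: 0.0854
time_s: 5.65
position: [0.5392, 0.097, 0.0733]
tcp_rot: [-1.243, 1.168, -1.161]
force: [-0.3, 0.6, 0.0]
finger_gap: 0.0854
[0.53921097 0.09701499 0.07327904]
[[ 0.061 -0.007  0.998]
 [-0.998 -0.001  0.061]
 [ 0.    -1.    -0.007]]
```

View pics/w2.png

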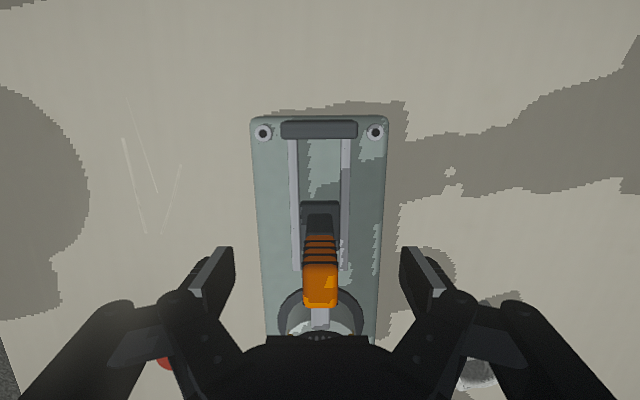

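```bash
python3 -m crank '[{"x":0,"y":0,"z":0,"rx":0,"ry":0,"rz":0,"hand":1},{"x":0,"y":0,"z":0,"rx":0,"ry":0,"rz":0,"hand":1},{"x":0,"y":0,"z":0,"rx":0,"ry":0,"rz":0,"hand":1},{"x":0,"y":0,"z":0,"rx":0,"ry":0,"rz":0,"hand":1},{"x":0,"y":0,"z":0,"rx":0,"ry":0,"rz":0,"hand":1}]' 30
python3 -m crank '[{"x":0,"y":0,"z":0,"rx":0,"ry":0,"rz":0,"hand":1},{"x":0,"y":0,"z":0,"rx":0,"ry":0,"rz":0,"hand":1},{"x":0,"y":0,"z":0,"rx":0,"ry":0,"rz":0,"hand":1},{"x":0,"y":0,"z":0,"rx":0,"ry":0,"rz":0,"hand":1}]'
```

```text
time_s: 6.12
position: [0.542, 0.097, 0.0782]
tcp_rot: [-1.237, 1.162, -1.163]
force: [-0.3, 0.5, 0.2]
finger_gap: 0.0254
time_s: 6.45
position: [0.5409, 0.097, 0.078]
tcp_rot: [-1.24, 1.163, -1.162]
force: [-7.6, -1.6, 10.8]
finger_gap: 0.0157
```

```bash
python3 -m crank '[{"x":-0.007,"y":0,"z":0,"rx":0,"ry":0,"rz":0,"hand":1},{"x":-0.007,"y":0,"z":0,"rx":0,"ry":0,"rz":0,"hand":1},{"x":-0.007,"y":0,"z":0,"rx":0,"ry":0,"rz":0,"hand":1},{"x":-0.006,"y":0,"z":0,"rx":0,"ry":0,"rz":0,"hand":1},{"x":0,"y":0,"z":0,"rx":0,"ry":0,"rz":0,"hand":1}]'
python3 -m crank '[{"x":-0.004,"y":0,"z":0,"rx":0,"ry":0,"rz":0,"hand":1},{"x":-0.002,"y":0,"z":0,"rx":0,"ry":0,"rz":0,"hand":1},{"x":-0.002,"y":0,"z":0,"rx":0,"ry":0,"rz":0,"hand":1},{"x":0,"y":0,"z":0,"rx":0,"ry":0,"rz":0,"hand":1}]'
```

```text
time_s: 6.87
position: [0.539, 0.1247, 0.078]
tcp_rot: [-1.24, 1.163, -1.161]
force: [-8.4, 1.5, 10.4]
finger_gap: 0.0156
time_s: 7.2
position: [0.5386, 0.1292, 0.0779]
tcp_rot: [-1.245, 1.161, -1.164]
force: [-7.1, -24.3, 13.0]
finger_gap: 0.0154
```

```bash
python3 -m crank '[{"x":0.0015,"y":0,"z":0,"rx":0,"ry":0,"rz":0,"hand":1},{"x":0.0,"y":0,"z":0,"rx":0,"ry":0,"rz":0,"hand":0},{"x":0,"y":0,"z":0,"rx":0,"ry":0,"rz":0,"hand":0},{"x":0,"y":0,"z":0,"rx":0,"ry":0,"rz":0,"hand":0},{"x":0,"y":0,"z":0,"rx":0,"ry":0,"rz":0,"hand":0}]'
python3 -m crank '[{"x":0,"y":-0.02,"z":0,"rx":0,"ry":0,"rz":0,"hand":0},{"x":0,"y":-0.04,"z":0,"rx":0,"ry":0,"rz":0,"hand":0},{"x":0.041,"y":0,"z":0,"rx":0,"ry":0,"rz":0,"hand":0},{"x":0.04,"y":0,"z":0,"rx":0,"ry":0,"rz":0,"hand":0},{"x":0.034,"y":0,"z":0,"rx":0,"ry":0,"rz":0,"hand":0}]'
python3 -m crank '[{"x":0,"y":0,"z":0,"rx":0,"ry":0,"rz":0,"hand":0},{"x":0,"y":0,"z":0,"rx":0,"ry":0,"rz":0,"hand":0}]'
python3 - <<'E'
from h import *
st=robot.get_state(); print(st['position'],st['force']); print(R.from_rotvec(st['tcp_rot']).as_matrix().round(3))
f=robot.grab_frame('wrist'); save(f,'w3')
for t in ['collar','lock_grip']:
    for a in robot.outline_of(f,t)[:1]:
        P=cloud(f,a['mask'],st); top=P[(P[:,2]>.080)&(P[:,2]<.106)]
        print(t,a['p'],a['extent'],len(P),len(top), np.percentile(top,[1,50,99],axis=0).round(4))
E
```

```text
time_s: 7.62
position: [0.5396, 0.1307, 0.0773]
tcp_rot: [-1.238, 1.162, -1.163]
force: [-0.2, -0.3, 0.0]
finger_gap: 0.0635
time_s: 8.03
position: [0.547, 0.0143, 0.138]
tcp_rot: [-1.238, 1.16, -1.163]
force: [0.1, 0.2, -0.1]
finger_gap: 0.0857
time_s: 8.2
position: [0.5469, 0.0145, 0.1373]
tcp_rot: [-1.237, 1.165, -1.165]
force: [0.1, 1.0, -0.4]
finger_gap: 0.0851
[0.5468519  0.01448753 0.13732693] [ 0.09642083  0.99975781 -0.41399738]
[[ 0.06   0.     0.998]
 [-0.998  0.     0.06 ]
 [-0.    -1.     0.   ]]
collar 0.7 [315.8, 219.8, 84.4, 89.1] 5878 5499 [[ 0.5211 -0.0103  0.0823]
 [ 0.5468  0.0177  0.0946]
 [ 0.5726  0.0421  0.0979]]
lock_grip 0.6 [316.3, 73.2, 33.0, 121.3] 3023 1418 [[0.5305 0.117  0.0849]
 [0.5388 0.1276 0.0963]
 [0.5469 0.1391 0.0982]]
```

View pics/w3.png

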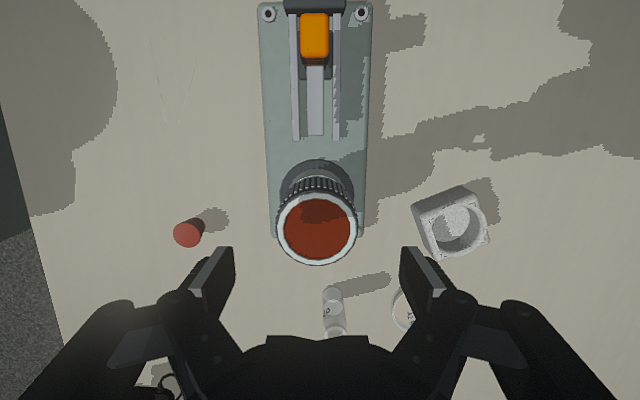

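Run:
```python
from h import *
from scipy.optimize import least_squares
st=robot.get_state()
f=robot.grab_frame('wrist')
m=np.ones((400,640),bool)
P=cloud(f,m,st); P=P[(np.hypot(P[:,0]-.5467,P[:,1]-.0147)<.04)&(P[:,2]>.0965)&(P[:,2]<.1)]
print(len(P),P.min(0),P.max(0))
xy=P[:,:2]
r=least_squares(lambda p:np.hypot(*(xy-p[:2]).T)-p[2],[.5467,.0147,.026],loss='soft_l1',f_scale=.001); print(r.x)
c=r.x[:2]-st['position'][:2]; M=R.from_rotvec(st['tcp_rot']).as_matrix(); print('tool',M.T@np.r_[c,0])
```

```text
895 [ 0.52106259 -0.01122127  0.09650021] [0.57291316 0.04166493 0.09874072]
[0.54697453 0.01469131 0.02407391]
tool [ 1.98183415e-03 -4.74020066e-07  1.82734358e-04]
```

```bash
python3 -m crank '[{"x":0.001,"y":0.03,"z":0,"rx":0,"ry":0,"rz":0,"hand":0},{"x":0,"y":0.03,"z":0,"rx":0,"ry":0,"rz":0,"hand":0},{"x":0,"y":0.011,"z":0,"rx":0,"ry":0,"rz":0,"hand":0},{"x":0,"y":0,"z":0,"rx":0,"ry":0,"rz":0,"hand":0}]' 60
python3 -m crank '[{"x":0,"y":0,"z":0,"rx":0,"ry":0,"rz":0,"hand":1},{"x":0,"y":0,"z":0,"rx":0,"ry":0,"rz":0,"hand":1},{"x":0,"y":0,"z":0,"rx":0,"ry":0,"rz":0,"hand":1},{"x":0,"y":0,"z":0,"rx":0,"ry":0,"rz":0,"hand":1},{"x":0,"y":0,"z":0,"rx":0,"ry":0,"rz":0,"hand":1}]' 60
python3 - <<'E'
from h import *
f=robot.grab_frame('wrist'); save(f,'w4')
st=robot.get_state(); print(st['position'],st['force'],st['ft_torque'])
E
```

```text
time_s: 8.73
position: [0.5453, 0.0156, 0.064]
tcp_rot: [-1.242, 1.165, -1.159]
force: [-0.1, -0.2, 0.2]
finger_gap: 0.0856
time_s: 9.15
position: [0.5472, 0.0147, 0.0681]
tcp_rot: [-1.237, 1.161, -1.163]
force: [-3.2, -0.8, 6.6]
finger_gap: 0.0553
[0.54724691 0.01470804 0.06806384] [-4.22931141  1.08021983  7.49528081] [-0.05381711  0.57981036 -0.02937621]
```

View pics/w4.png

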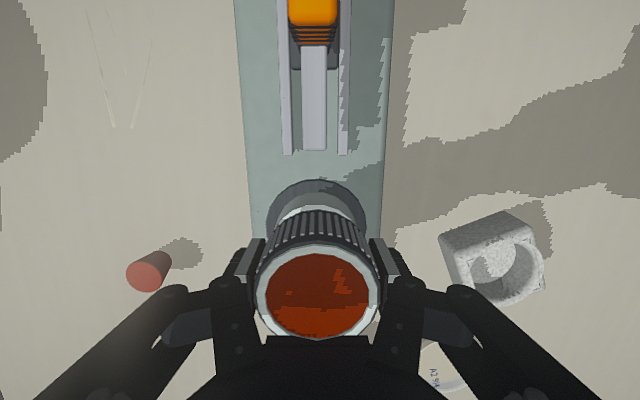

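```bash
python3 -m crank '[{"x":0,"y":0.001,"z":0,"rx":0,"ry":0.1,"rz":0,"hand":1},{"x":0,"y":0,"z":0,"rx":0,"ry":0.1,"rz":0,"hand":1},{"x":0,"y":0,"z":0,"rx":0,"ry":0,"rz":0,"hand":1}]' 60
python3 -c "
from station import robot;s=robot.get_state();print(s['position'],s['force'],s['ft_torque'])"
python3 -m crank '[{"x":0,"y":0,"z":0,"rx":0,"ry":0.1,"rz":0,"hand":1},{"x":0,"y":0,"z":0,"rx":0,"ry":0.1,"rz":0,"hand":1},{"x":0,"y":0,"z":0,"rx":0,"ry":0,"rz":0,"hand":1}]'
python3 -c "
from station import robot;s=robot.get_state();print(s['position'],s['force'],s['ft_torque'])"
```

```text
time_s: 9.45
position: [0.5479, 0.0146, 0.0679]
tcp_rot: [-1.136, 1.311, -1.316]
force: [-5.1, 0.8, 15.6]
finger_gap: 0.0555
[0.54794924 0.01462896 0.06792122] [-5.10733724  0.84890659 15.55175391] [ 0.19835126  0.78387872 -0.16272336]
time_s: 9.7
position: [0.5483, 0.0146, 0.0679]
tcp_rot: [-1.023, 1.454, -1.459]
force: [-2.6, -0.5, 14.1]
finger_gap: 0.0554
[0.5483143  0.01459209 0.06794089] [-2.62130541 -0.45083597 14.0534523 ] [ 0.03493691  0.50001614 -0.13253825]
```

```bash
python3 -m crank '[{"x":0,"y":0,"z":0,"rx":0,"ry":0.09,"rz":0,"hand":1},{"x":0,"y":0,"z":0,"rx":0,"ry":0,"rz":0,"hand":1}]'
```

```text
time_s: 9.87
position: [0.5483, 0.0145, 0.0679]
tcp_rot: [-0.969, 1.517, -1.522]
force: [-2.6, -0.7, 13.2]
finger_gap: 0.0552
```

```bash
python3 -m crank '[{"x":0,"y":0,"z":0,"rx":0,"ry":0.09,"rz":0,"hand":1},{"x":0,"y":0,"z":0,"rx":0,"ry":0,"rz":0,"hand":1}]'
```

```text
time_s: 10.03
position: [0.5484, 0.0145, 0.068]
tcp_rot: [-0.911, 1.579, -1.584]
force: [-2.1, -0.3, 13.6]
finger_gap: 0.0554
```

```bash
python3 -m crank '[{"x":0,"y":0,"z":0,"rx":0,"ry":0.09,"rz":0,"hand":1},{"x":0,"y":0,"z":0,"rx":0,"ry":0,"rz":0,"hand":1}]'
```

```text
time_s: 10.2
position: [0.5484, 0.0145, 0.0679]
tcp_rot: [-0.85, 1.641, -1.645]
force: [-1.6, -0.1, 12.6]
finger_gap: 0.0556
```

```bash
python3 -m crank '[{"x":0,"y":0,"z":0,"rx":0,"ry":0.09,"rz":0,"hand":1},{"x":0,"y":0,"z":0,"rx":0,"ry":0,"rz":0,"hand":1}]'
```

```text
time_s: 10.37
position: [0.548, 0.0147, 0.0671]
tcp_rot: [-0.788, 1.702, -1.705]
force: [0.6, -1.2, 4.8]
finger_gap: 0.0551
```

```bash
python3 -m crank '[{"x":0,"y":0.001,"z":0,"rx":0,"ry":0.05,"rz":0,"hand":1},{"x":0,"y":0.001,"z":0,"rx":0,"ry":0,"rz":0,"hand":1},{"x":0,"y":0,"z":0,"rx":0,"ry":0,"rz":0,"hand":1}]'
python3 -c "
from station import robot;s=robot.get_state();print(s['position'],s['force'],s['ft_torque'])"
```

```text
time_s: 10.62
position: [0.548, 0.0146, 0.0646]
tcp_rot: [-0.756, 1.731, -1.734]
force: [2.8, -0.8, 3.2]
finger_gap: 0.055
[0.54800495 0.01463443 0.06455631] [ 2.77649886 -0.80387543  3.19606982] [-0.12823088 -0.4348729  -0.57415043]
```

```bash
python3 -m crank '[{"x":0,"y":0.0015,"z":0,"rx":0,"ry":0,"rz":0,"hand":1},{"x":0,"y":0.0015,"z":0,"rx":0,"ry":0,"rz":0,"hand":1},{"x":0,"y":0,"z":0,"rx":0,"ry":0,"rz":0,"hand":1}]'
python3 -c "
from station import robot;s=robot.get_state();print(s['position'],s['force'],s['ft_torque'])"
```

```text
time_s: 10.87
position: [0.5481, 0.0146, 0.0617]
tcp_rot: [-0.755, 1.732, -1.734]
force: [3.1, -0.8, 5.5]
finger_gap: 0.0551
[0.54814571 0.01458043 0.06170781] [ 3.06807493 -0.83123185  5.5032262 ] [-0.1792134  -0.30208079 -0.77741914]
```

```bash
python3 -m crank '[{"x":0,"y":0.0015,"z":0,"rx":0,"ry":0.03,"rz":0,"hand":1},{"x":0,"y":0.0015,"z":0,"rx":0,"ry":0,"rz":0,"hand":1},{"x":0,"y":0.001,"z":0,"rx":0,"ry":0,"rz":0,"hand":1},{"x":0,"y":0,"z":0,"rx":0,"ry":0,"rz":0,"hand":1}]'
python3 -c "
from station import robot;s=robot.get_state();print(s['position'],s['force'],s['ft_torque'])"
```

```text
time_s: 11.2
position: [0.5481, 0.0146, 0.0575]
tcp_rot: [-0.734, 1.751, -1.753]
force: [3.0, -2.0, 4.7]
finger_gap: 0.0553
[0.5481047  0.01457208 0.0574866 ] [ 3.00007754 -2.03861039  4.73205429] [-0.14191091 -0.39292623 -0.17115068]
```

```bash
python3 -m crank '[{"x":0,"y":0.001,"z":0,"rx":0,"ry":0,"rz":0,"hand":1},{"x":0,"y":0.001,"z":0,"rx":0,"ry":0,"rz":0,"hand":1},{"x":0,"y":0,"z":0,"rx":0,"ry":0,"rz":0,"hand":1}]'
```

```text
time_s: 11.45
position: [0.5482, 0.0146, 0.0573]
tcp_rot: [-0.734, 1.75, -1.753]
force: [-6.5, -1.9, 30.0]
finger_gap: 0.0555
```

```bash
python3 -m crank '[{"x":0,"y":-0.0005,"z":0,"rx":0,"ry":0,"rz":0,"hand":1},{"x":0,"y":0,"z":0,"rx":0,"ry":0,"rz":0,"hand":1},{"x":0,"y":0,"z":0,"rx":0,"ry":0,"rz":0,"hand":1}]'
python3 - <<'E'
from h import *
st=robot.get_state(); print(st['position'],st['force'],st['qvel'])
for c in ['wrist','scene','side']:
    f=robot.grab_frame(c); save(f,'e_'+c)
    P=cloud(f,np.ones((400,640),bool),st); D=np.hypot(P[:,0]-.5472,P[:,1]-.0147)
    W=P[(D<.019)&(P[:,2]>.06)&(P[:,2]<.12)]; Rm=P[(D>.021)&(D<.027)&(P[:,2]>.07)&(P[:,2]<.12)]
    print(c,len(W),np.median(W[:,2]) if len(W) else 0,len(Rm),np.percentile(Rm[:,2],[50,80,95]) if len(Rm) else 0)
    L=P[(abs(P[:,0]-.539)<.02)&(P[:,1]>.10)&(P[:,1]<.16)&(P[:,2]>.088)&(P[:,2]<.1)]
    if len(L): print('lock',len(L),np.percentile(L,[1,50,99],axis=0).round(4))
E
for c in wrist scene; do :; done
```

```text
time_s: 11.7
position: [0.5482, 0.0146, 0.0573]
tcp_rot: [-0.734, 1.75, -1.753]
force: [-3.6, -1.6, 23.7]
finger_gap: 0.0552
[0.54817428 0.01457721 0.05732689] [-3.59919743 -1.58337943 23.66557794] [-6.86823249e-05  1.37609613e-04  5.82358356e-04  3.27489307e-04
 -9.05523820e-04  1.12101649e-04]
wrist 5467 0.08336283310028243 3946 [0.08533374 0.0861145  0.08670982]
lock 4582 [[0.5319 0.1172 0.0883]
 [0.5418 0.1271 0.096 ]
 [0.5477 0.1393 0.0979]]
scene 39 0.08368259232209657 129 [0.08506532 0.08688646 0.08772297]
lock 140 [[0.5294 0.1188 0.0885]
 [0.5344 0.1326 0.0955]
 [0.5453 0.1405 0.0984]]
side 121 0.08507183115094569 158 [0.08742427 0.10844479 0.11827573]
lock 10 [[0.5308 0.1211 0.091 ]
 [0.5322 0.1275 0.0965]
 [0.5337 0.1347 0.0993]]
```

View pics/e_wrist.png

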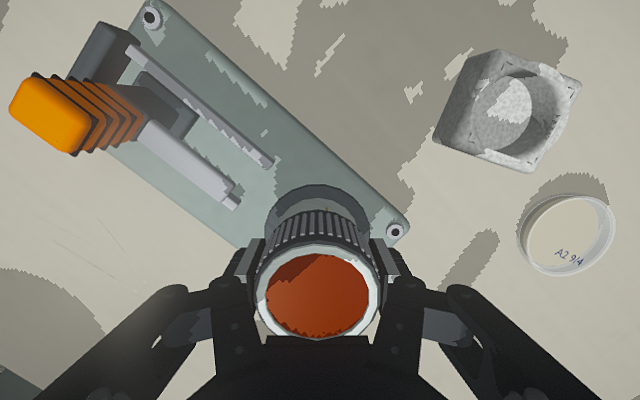

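View pics/e_scene.png

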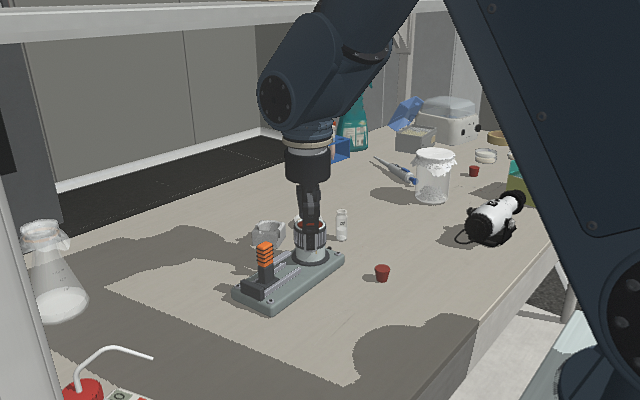

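```bash
python3 -c "
from station import robot;print(robot.finish_job());s=robot.get_state();print(s['time_s'],s['position'],s['force'],s['finger_gap'])"
```

```text
the job is handed in; nothing more can be done
None
the job is handed in; nothing more can be done
```

I pulled the transport lock to its end stop, turned the collar about 48° clockwise until the keyways dropped, and pressed it home. I handed the job in at about 12 s of the 42 s, with the gripper still holding the collar down. The hand-in gives no verdict, so the checks below are my own.

- **Collar:** the last pictures put its top edge at about 86–87 mm, where 87 mm means home. The window sank about 11.2 mm from where it started, against the 11 mm expected.
- **Hold:** the arm was at rest, pressing down with about 24 N. The fingers were closed on the collar at a 55 mm gap, with the grip set to 60 N.
- **Lock:** it travelled about 32 mm and then stopped hard at about 24 N, where sliding needs about 2 N. Depth readings place the grip about 113–115 mm from the collar's axis, and 115 mm is the end stop. That spread is no finer than the 2.5 mm margin, so I am relying on the hard stop more than on the cameras.
- **Bystanders:** the vial, foam cup and stopper look undisturbed in the last scene view, and the petri dish looks so in the last wrist view. I judged this by eye and did not measure their positions again.

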